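# Hold the food canister's bayonet lid at its vent position

## Robot

A 6-joint arm with a two-finger parallel gripper is mounted at the origin on the work surface. World frame = base frame: x ahead of the robot, y to its left, z up, the work surface at z = 0. Lengths are in m, angles in rad, forces in N, time in s.
With the tool pointing down it reaches from about 0.25 to 0.725 m from the base axis. Payload 4 kg.
Tool frame: the origin (TCP) lies on the centre line of the jaws, within the pads' length; the fingertips stand 17 mm ahead of it and the grasp point (between the pads) lies 2 mm behind it; z points along the fingers, y is the line along which they close (so a half turn about z gives the same grasp; the last joint's range is limited). The gripper opens to 85 mm and grips with 20 to 120 N. Pads are 22 mm wide; open, the fingers measure 114 mm over their backs; the gripper's body (76 mm by 85 mm) begins 54 mm behind the grasp point. The pads swing forward as they close: fully open they stand 13 mm farther back than shut.
Start: joints at [1.144, 0.241, 0.005, 1.335, 0, 1.571], TCP at [0.207, 0.455, 0.248] pointing down, gripper open.
Joint ranges: [-2.72, 2.72], [-1.05, 1.87], [-1.09, 1.28], [-1.99, 2.15], [-1.42, 1.44], [-3.14, 3.14]. Speed limits (rad/s): [2.79, 2.79, 3.14, 3.14, 3.14, 3.14].

## Interface

Orientations are given as [roll, pitch, yaw] about the fixed x, y, z axes, in that order (R = Rz(yaw) Ry(pitch) Rx(roll)).
In Python, from station import monitor, cams, workorder gives the robot as it stands. The module is installed in compiled form; this text tells all that it offers.
- The arm moves only by the tool send_rows, never from a script. Its argument "steps" is one flat list of numbers, 7 for each row, row after row: the finger opening in m, from 0 to 0.0854, then the shift along the tool's x, y, z in m, then the turn, a rotation vector about the tool's x, y, z in rad. In form: [jaw, tx, ty, tz, ax, ay, az, jaw, tx, ty, tz, ax, ay, az, ...]. A call has 1 to 8 rows; each row is the pose to reach, as a shift and turn from the pose commanded when the call began, along the tool's axes at that moment; what a row does not reach only later rows make up. A row lasts 1/12 s, in which the tool goes at most 41.7 mm and 7.16 degrees, less where a joint would pass 70% of its speed; a pose out of reach is approached as far as the arm can. A call with a gripper value outside its range is refused whole. The fingers move at their own pace and stop on an object; the grip force is fixed at half the most. Time passes only in rows, so rows that repeat a pose let the fingers close. It gives the time, the measured TCP pose, the force, the opening and the grip force at its end, in the units of the state.
- monitor.get_state(): the state, without advancing time (a new reading comes with each control period).
- cams.snapshot(name): name is "side" or "top" or "wrist"; returns the picture (420x560x3 uint8, red, green, blue); there is no depth.
- cams.camera_info(name): a dict with "fx", "fy", "cx", "cy" (pixels), "view" (4x4, takes a point from world to camera coordinates); the wrist camera has in their place "mount" (4x4, takes a point from camera to tool coordinates, whose origin is the TCP and whose axes are the flange's). Camera axes: x right, y up, looking along -z (the intrinsics and any distortion apply to the point x, -y, -z); pixel columns grow to the right and rows downward; lengths in m; the calibration is good to about 2 mm. A picture is of the moment at which its call begins: read the wrist's pose just before it. camera_info takes no time and is no camera call.
- workorder.sign_off(): hands the job in; it is judged then, once.
The state is a dict: "time_s": time; "q": joint angles; "joint_vel": joint speeds; "joint_efforts": joint torques, N m; "ee_pos": TCP position; "tcp_rot": TCP orientation; "force": force on the tool from outside, world axes, zero at the start; "wrist_torque": the same for the moment, N m; "width": finger opening in m; "grasp_force": force on a finger pad.
Only numpy, scipy, OpenCV 4.12 (cv2) and the standard library are available. Lean on these libraries where they do the work, as an engineer would, in place of code of your own. Each camera call takes 0.05 s, during which the arm holds its last target. There are 200 camera calls.

## Task

Take the larger of the two bayonet lids by its grip bar, drop it into the neck of the olive food canister with its lugs through the two slots until its rim sits flat on the neck, then twist it clockwise (seen from above) half way to its lock, an eighth of a turn from the slots, so that the vent inside is open. Do not go on to the lock click. The vent is sprung and turns the lid back when let go, so finish while still gripping the lid and holding it there; leave the small lid and everything else on the table undisturbed.

Things in the scene. Friction and masses are not known exactly. Their poses are not given: they have to be found in the camera images.
- lid: Larger bayonet lid, loose, about 250 g, standing on its stem; origin: centre of its underside, z up. Stem 54 mm across, 24 mm long, lowest 5 mm tapered to 44. Two lugs at +x and -x, 10 mm wide, 5 to 13 mm above the bottom, reach 37 mm from the axis. Rim disc 88 mm across, 24 to 32 mm up. Bar on top along x (as the lugs). A half turn makes no difference.
- lid_bar (a point): Middle of the large lid's black grip bar, 47 mm above the lid's underside. The bar is 64 mm long along the lid's x, 14 mm thick along its y, 30 mm high (32 to 62 mm above the lid's underside).
- small_lid: Spare lid of another canister, the same shape and heights but smaller: rim disc 62 mm across, grip bar 46 mm long, lugs to 26 mm from the axis. Origin at the centre of its underside. Leave it alone.
- canister: Round olive insulated food canister, fixed, 170 mm across, shoulder 130 mm high; origin: centre of its underside, z up. Two black carrying ears at +y and -y reach 105 mm from the axis, 84 to 106 mm high. On top a steel neck, 92 mm across, up to 160 mm. When the lid is in, its rim rests on the neck, its x is along the canister's x (either way round) and its origin 136 mm above the canister's.
- mouth (a point): Centre of the neck's top, axes as the canister's. Its 8 mm thick flange has a 60 mm round opening and two slots for the lugs at +x and -x, 16 mm wide, out to 40 mm from the axis. Turned clockwise from above, the lugs pass under the flange with 3 mm of play in height; the other way they meet stops after about 10 degrees. Vent position 45 degrees; lock catch first touched at about 62, clicks at about 90.
- vent (a joint): Angle (rad) of the sprung vent ring in the neck, pushed by the lid's lugs: 0 at rest; it starts to turn once the lid is about 12 degrees (0.21 rad) clockwise of the slots, then turns with it: about 0.57 at the vent position. Its spring resists with 0.08 N m at first, 0.16 N m at the vent position, and turns the lid back when it is let go.
- click (a joint): Travel (m) of the lock's sprung ball catch inside the neck: 0 at rest, about 0.002 when a lug rides over it on the way to the lock.
- mug: White mug, 80 mm across, 90 mm high; bystander. Origin at the centre of its underside.
- bottle: Amber bottle with cap, 66 mm across, 160 mm high; bystander. Origin at the centre of its underside.
- jar: Glass jar with steel cap, 72 mm across, 100 mm high; bystander. Origin at the centre of its underside.
- shaker: Small clear shaker with steel cap, 44 mm across, 85 mm high; bystander. Origin at the centre of its underside.
- spoon: Steel serving spoon, 170 mm long, lying along its x; bystander. Origin at its underside, near the middle.
Things that resemble listed ones, but are neither listed nor needed, are in the scene too. Leave any red look-alike of the lid alone.

How it is judged:
On the way, in this order (a step that is already met when the one before it is completed fails the run):
1. the large lid is lifted off the table in the gripper (contact force between the fingers and lid above 3 N and height (world z) of lid above 0.03 m), for 0.2 s.
2. the large lid is dropped in at the slots: rim on the neck, lugs still in line with the slots, held by the gripper (contact force between the fingers and lid above 3 N and z of lid in the frame of canister between 0.131 and 0.14 m and horizontal distance between lid and mouth below 0.006 m and angle between the z axis of lid and the z axis of canister, either way round below 0.1 rad and angle between the x axis of lid and the x axis of canister, either way round below 0.3 rad), for 0.1 s.
At the end, for the whole second after the job is handed in: Fingers press the large lid (over 3 N), which sits in the neck (origin 131 to 140 mm above the canister's, 6 mm of its axis, tilt under 0.1 rad), 32 to 58 degrees from the slots, vent ring 0.30 to 0.85 rad, lock catch untouched, at rest; the small lid stands on the table (contact force between the fingers and lid above 3 N and z of lid in the frame of canister between 0.131 and 0.14 m and horizontal distance between lid and mouth below 0.006 m and angle between the z axis of lid and the z axis of canister, either way round below 0.1 rad and angle between the x axis of lid and the x axis of canister, either way round between 0.56 and 1.01 rad and value of joint vent between 0.3 and 0.85 rad and value of joint click below 0.001 m and angular speed of lid below 0.15 rad/s and linear speed of lid below 0.03 m/s and height (world z) of small_lid below 0.01 m); the arm keeps its last pose, push and grip.
It fails at once if the lid is turned into the lock click (value of joint click above 0.0012 m or value of joint vent above 1.1 rad).
It fails at once if a bystander or the small lid is disturbed (moved over 30 mm; the spoon and small lid 40 mm) (distance of any of mug, bottle, jar, shaker from where it was at the start of the episode above 0.03 m or distance of any of spoon, small_lid from where it was at the start of the episode above 0.04 m).
It also fails if it takes over 42 s, if anything falls off the work surface, if the arm or the gripper's body presses on something with over 40 N, if the wrist force passes 120 N, or if a joint passes its speed limit or range.

## Working session

There is one attempt and no reset: what is moved stays moved. The work goes in short steps, Python scripts to look and compute and a tool call to move; the robot and the scene stay as the last step left them, time stands still between calls to the robot, and variables do not carry over. Pictures are saved under pics/ and viewed, at most 10 in all, crops included, and the job is handed in when it is done.

Besides the shell and the picture viewer there is one more tool, called after "Emit:" in YAML: its name, and indented under it one key for each argument. send_rows: Moves the arm, as the interface text tells. Its arguments: {"type":"object","properties":{"steps":{"type":"array","items":{"type":"number"}}},"required":["steps"]}

```bash
mkdir -p pics; python3 - <<'E'
from station import monitor, cams
import cv2, numpy as np
s=monitor.get_state(); print({k:np.round(v,3).tolist() for k,v in s.items()})
ims=[]
for n in("top","side","wrist"):
    im=cams.snapshot(n)[:,:,::-1]; cv2.imwrite(f"pics/{n}0.png",im)
    c=cams.camera_info(n); print(n,{k:np.round(v,4).tolist() for k,v in c.items()})
    ims.append(im)
E
```

```text
{'time_s': 0.0, 'q': [1.144, 0.241, 0.004, 1.335, 0.0, 1.571], 'joint_vel': [-0.0, -0.001, -0.001, 0.0, 0.001, -0.0], 'joint_efforts': [-0.001, -37.231, 25.241, 0.017, -0.0, 0.0], 'ee_pos': [0.207, 0.455, 0.247], 'tcp_rot': [-3.14, -0.0, 2.715], 'force': [-0.661, -0.215, -0.359], 'wrist_torque': [0.013, -0.001, 0.039], 'grasp_force': 0.0, 'width': 0.085}
top {'fx': 438.3054, 'fy': 438.3054, 'cx': 270.2277, 'cy': 214.0487, 'view': [[0.0204, -0.9997, -0.0165, -0.0212], [0.9881, 0.0176, 0.1529, -0.5199], [-0.1526, -0.0194, 0.9881, -0.998], [0.0, 0.0, 0.0, 1.0]]}
side {'fx': 410.9587, 'fy': 410.9587, 'cx': 283.5387, 'cy': 211.9375, 'view': [[0.9116, -0.4109, -0.013, -0.4552], [0.2763, 0.5889, 0.7595, -0.2134], [-0.3044, -0.696, 0.6503, -1.0258], [0.0, 0.0, 0.0, 1.0]]}
wrist {'fx': 296.242, 'fy': 296.242, 'cx': 276.4581, 'cy': 212.0658, 'mount': [[-0.0001, 0.947, 0.3212, 0.0831], [1.0, 0.0001, 0.0001, 0.0005], [0.0001, 0.3212, -0.947, -0.125], [0.0, 0.0, 0.0, 1.0]]}
```

View pics/top0.png

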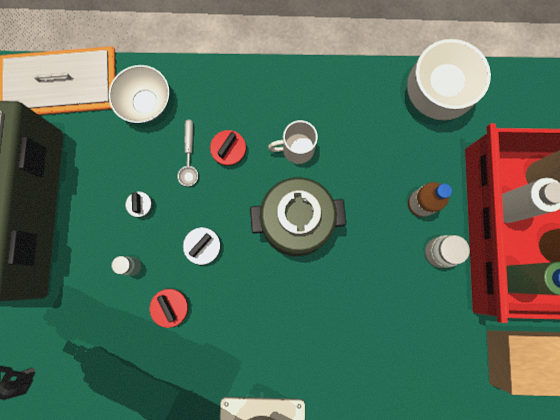

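View pics/side0.png

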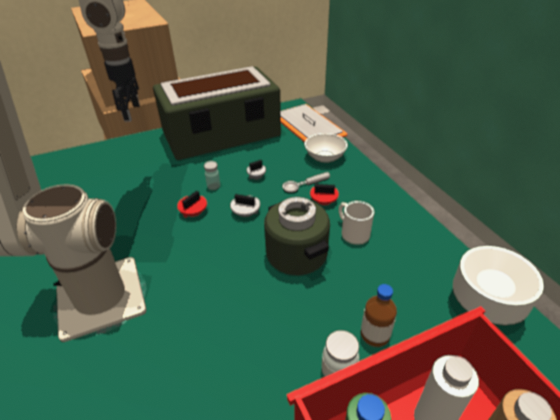

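The top view shows four lid-like things. The white ones are at (202,246), about 37 px across, and (138,204), about 26 px across. The red ones are at (228,147) and (168,308). The large white one at (202,246) fits the 88 mm rim: 438/0.97 × 0.088 ≈ 39 px. The other white one fits the 62 mm spare, and the red ones are look-alikes. The canister is at (298,213). I'll confirm this in one crop and measure from both views.

```bash
cat > h.py <<'E'
import numpy as np, cv2
from station import monitor, cams
from scipy.spatial.transform import Rotation as R
def cam(n, s=None):
    c=cams.camera_info(n)
    if n=="wrist":
        T=np.eye(4); T[:3,:3]=R.from_euler('xyz',s['tcp_rot']).as_matrix(); T[:3,3]=s['ee_pos']
        P=T@c['mount']
    else: P=np.linalg.inv(c['view'])
    return c,P
def ray(cp,uv):
    c,P=cp; d=np.array([(uv[0]-c['cx'])/c['fx'],-(uv[1]-c['cy'])/c['fy'],-1.])
    return P[:3,3],P[:3,:3]@d
def onz(cp,uv,z):
    o,d=ray(cp,uv); return o+d*(z-o[2])/d[2]
def tri(rays):
    A=np.zeros((3,3));b=np.zeros(3)
    for o,d in rays:
        d=d/np.linalg.norm(d);M=np.eye(3)-np.outer(d,d);A+=M;b+=M@o
    p=np.linalg.solve(A,b)
    return p,[float(np.linalg.norm(np.cross(p-o,d/np.linalg.norm(d)))) for o,d in rays]
def blobs(im,mask,box,amin=15):
    x0,y0,x1,y1=box; m=np.zeros_like(mask); m[y0:y1,x0:x1]=mask[y0:y1,x0:x1]
    cs,_=cv2.findContours(m,cv2.RETR_CCOMP,cv2.CHAIN_APPROX_NONE)
    return [c for c in cs if cv2.contourArea(c)>=amin]
E
python3 - <<'E'
from h import *
t=cv2.imread('pics/top0.png');s=cv2.imread('pics/side0.png')
a=cv2.resize(t[180:270,90:350],None,fx=3,fy=3,interpolation=cv2.INTER_CUBIC)
b=cv2.resize(s[150:270,180:400],None,fx=2.5,fy=2.5,interpolation=cv2.INTER_CUBIC)
o=np.zeros((575,790,3),np.uint8);o[:270,:780]=a;o[272:572,:550]=b;cv2.imwrite('pics/crop.png',o)
for n,im,boxes in(('top',t,[(175,220,225,270),(120,185,155,222),(265,180,330,245)]),('side',s,[(225,188,265,220),(245,158,270,182),(270,195,320,235)])):
    hs=cv2.cvtColor(im,cv2.COLOR_BGR2HSV)
    w=((hs[...,1]<70)&(hs[...,2]>110)).astype(np.uint8)*255
    k=((hs[...,2]<70)).astype(np.uint8)*255
    for bx in boxes:
        for nm,m in(('white',w),('dark',k)):
            for c in blobs(im,m,bx):
                e=cv2.minAreaRect(c);
                print(n,bx,nm,cv2.contourArea(c),np.round(e[0],1),np.round(e[1],1),round(e[2],1))
E
```

```text
top (175, 220, 225, 270) white 1058.0 [201.  245.5] [37. 36.] 90.0
top (175, 220, 225, 270) white 229.0 [200. 245.] [ 9.1 28.4] 42.0
top (175, 220, 225, 270) dark 45.5 [214.4 254.3] [11.8 33.8] 34.2
top (175, 220, 225, 270) dark 42.0 [200. 245.] [ 6.5 25.7] 42.5
top (120, 185, 155, 222) white 299.0 [137.5 203.5] [25. 25.] 90.0
top (120, 185, 155, 222) dark 63.0 [148.8 210.4] [10.4 23.6] 34.4
top (120, 185, 155, 222) dark 56.5 [136.  202.5] [19.  8.] 90.0
top (265, 180, 330, 245) white 3544.0 [297. 212.] [64. 64.] 90.0
top (265, 180, 330, 245) white 184.0 [305.1 226.8] [19.8 44.4] 66.4
top (265, 180, 330, 245) white 34.5 [307.2 202.6] [11.6  4.5] 26.6
top (265, 180, 330, 245) white 80.0 [288.6 206.7] [ 6.9 20.4] 31.0
top (265, 180, 330, 245) white 41.0 [297.1 194.7] [6.5 8.5] 68.2
top (265, 180, 330, 245) dark 43.0 [326.5 240.8] [ 6.7 14.9] 42.3
top (265, 180, 330, 245) dark 60.5 [268.5 239.1] [19.8  7.9] 49.1
top (265, 180, 330, 245) dark 17.5 [288.4 205.6] [ 3.4 16. ] 36.9
side (225, 188, 265, 220) white 247.0 [244.7 206.1] [16.2 29.5] 84.8
side (225, 188, 265, 220) dark 111.5 [245.6 215.3] [ 8.6 27.2] 85.6
side (225, 188, 265, 220) dark 138.0 [243.7 199.4] [20.2  8.5] 9.5
side (245, 158, 270, 182) white 91.5 [255.7 170.3] [ 9.6 19.1] 86.2
side (245, 158, 270, 182) dark 65.0 [256.1 178.4] [ 5.9 16.2] 85.6
side (245, 158, 270, 182) dark 83.0 [255.8 164.9] [ 7.9 13. ] 71.6
side (270, 195, 320, 235) white 730.5 [296.5 209.5] [25. 37.] 90.0
side (270, 195, 320, 235) white 288.0 [296.5 208.6] [26.1 15.2] 5.2
side (270, 195, 320, 235) dark 84.0 [295.4 208.5] [ 8.2 21.2] 86.8
```

View pics/crop.png

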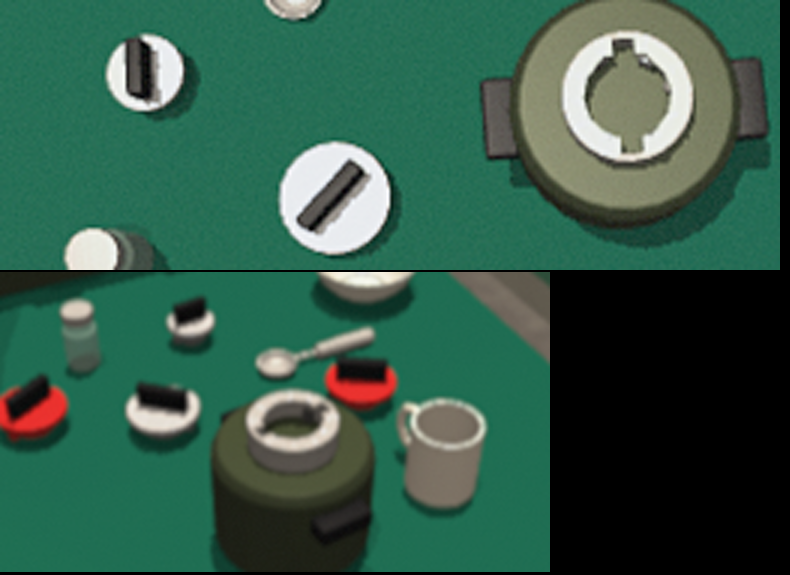

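The crop confirms it: the large white lid at top (201,245.5) and side (244,204), the small white one beside the shaker, and the reds to be left alone. The neck ring is at about (299,212) in the top view, with its slots roughly up and down in the picture.

```bash
python3 - <<'E'
from h import *
T=cam('top');S=cam('side')
print('bar',tri([ray(T,(200.3,245.2)),ray(S,(243.7,199.4))]))
print('mouth',tri([ray(T,(299,212.3)),ray(S,(297.2,208.4))]))
print('rim z.032',onz(T,(201.5,246),.032),'mouth z.16',onz(T,(299,212.3),.16))
# sizes
print('diam lid',onz(T,(220,246),.032)-onz(T,(183,246),.032),'neck',onz(T,(320.9,212),.16)-onz(T,(277.2,212),.16))
# bar axis: crop ends top face (305,225)-(362,165)
g=lambda x,y:(x/3+90,y/3+180)
d=onz(T,g(360,166),.062)-onz(T,g(304,222),.062);print('bar yaw',np.degrees(np.arctan2(d[1],d[0])),np.linalg.norm(d))
d=onz(T,g(624,43),.16)-onz(T,g(631,146),.16);print('slot yaw',np.degrees(np.arctan2(d[1],d[0])),np.linalg.norm(d))
im=cv2.imread('pics/top0.png')
for n,uv in dict(mug=(299,142),spoon=(188,150),shaker=(122,265),red1=(228,147),red2=(168,308),small=(138,204),bottle=(430,200),jar=(447,250)).items(): print(n,np.round(onz(T,uv,.04),3))
E
```

```text
bar (array([0.43961822, 0.14935839, 0.05503538]), [0.00250030903008275, 0.0025003090300828234])
mouth (array([ 0.50566131, -0.07345428,  0.16554761]), [0.00016055476927122488, 0.00016055476927134512])
rim z.032 [0.44202635 0.14989195 0.032     ] mouth z.16 [ 0.50639253 -0.07366277  0.16      ]
diam lid [ 0.00167414 -0.08774153  0.        ] neck [ 0.00162201 -0.09121029  0.        ]
bar yaw -43.21250129849947 0.060000075933921884
slot yaw 4.428407469621235 0.07280388687634158
mug [ 0.698 -0.077  0.04 ]
spoon [0.674 0.192 0.04 ]
shaker [0.393 0.333 0.04 ]
red1 [0.683 0.095 0.04 ]
red2 [0.297 0.219 0.04 ]
small [0.539 0.305 0.04 ]
bottle [ 0.561 -0.388  0.04 ]
jar [ 0.443 -0.423  0.04 ]
```

Emit:
send_rows:
  steps: [0.05,-0.02,-0.01,0.003,0,0,0.03,0.05,-0.05,-0.026,0.006,0,0,0.08,0.05,-0.085,-0.045,0.01,0,0,0.14,0.05,-0.12,-0.064,0.015,0,0,0.2,0.05,-0.155,-0.083,0.02,0,0,0.26,0.05,-0.19,-0.101,0.025,0,0,0.3,0.05,-0.22,-0.117,0.028,0,0,0.324,0.05,-0.24,-0.128,0.03,0,0,0.324]

```text
time_s: 0.82
ee_pos: [0.3735, 0.2366, 0.2177]
tcp_rot: [-3.14, 0.001, 2.387]
force: [0.2, -0.8, -1.3]
width: 0.0495
grasp_force: 0.0
```

```bash
python3 - <<'E'
from h import *
s=monitor.get_state(); print({k:np.round(s[k],3).tolist() for k in('time_s','q','ee_pos','tcp_rot','width','force')})
T=R.from_euler('xyz',s['tcp_rot']).as_matrix()
print(T.T@(np.array([.441,.150,.19])-s['ee_pos']))
E
```

```text
{'time_s': 0.817, 'q': [0.565, 0.144, -0.196, 1.231, -0.001, 1.319], 'ee_pos': [0.373, 0.237, 0.218], 'tcp_rot': [-3.14, 0.001, 2.387], 'width': 0.05, 'force': [0.214, -0.753, -1.307]}
[-0.10847794 -0.01685656  0.02779674]
```

Emit:
send_rows:
  steps: [0.05,-0.025,-0.004,0.007,0,0,0,0.05,-0.055,-0.008,0.014,0,0,0,0.05,-0.085,-0.013,0.022,0,0,0,0.05,-0.108,-0.017,0.028,0,0,0,0.05,-0.108,-0.017,0.028,0,0,0,0.05,-0.108,-0.017,0.028,0,0,0]

```text
time_s: 1.32
ee_pos: [0.4398, 0.1521, 0.1896]
tcp_rot: [-3.14, -0.001, 2.388]
force: [-0.4, 0.0, 0.7]
width: 0.0501
grasp_force: 0.0
```

```bash
cat > w.py <<'E'
from h import *
import sys
s=monitor.get_state(); im=cams.snapshot('wrist')[:,:,::-1]; cv2.imwrite(f'pics/{sys.argv[1]}.png',im)
np.savez(f'pics/{sys.argv[1]}.npz',p=s['ee_pos'],r=s['tcp_rot'])
print({k:np.round(s[k],4).tolist() for k in('time_s','ee_pos','tcp_rot','width')})
E
python3 w.py w1
```

```text
{'time_s': 1.3167, 'ee_pos': [0.4398, 0.1521, 0.1896], 'tcp_rot': [-3.1401, -0.0011, 2.388], 'width': 0.0501}
```

View pics/w1.png

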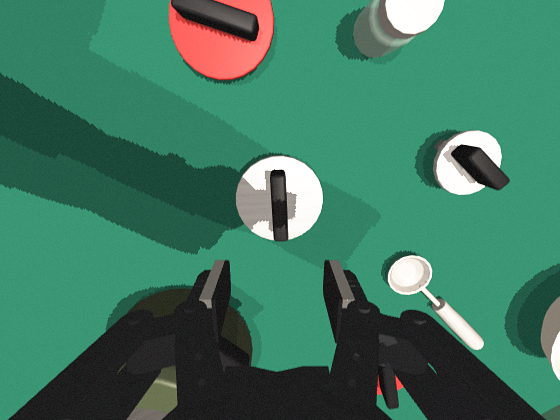

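The wrist view shows the large lid's rim centred at about (279,198), with the bar running nearly straight up and down from (278,172) to (280,240). The jaws are parallel to it.

```bash
python3 - <<'E'
from h import *
d=np.load('pics/w1.npz');s=dict(ee_pos=d['p'],tcp_rot=d['r']);W=cam('wrist',s);T=cam('top')
im=cv2.imread('pics/w1.png');hs=cv2.cvtColor(im,cv2.COLOR_BGR2HSV)
w=((hs[...,1]<60)&(hs[...,2]>100)).astype(np.uint8)*255
k=((hs[...,2]<60)).astype(np.uint8)*255
c=max(blobs(im,w,(225,145,335,255)),key=cv2.contourArea);e=cv2.fitEllipse(cv2.convexHull(c));print('rim',e)
for z in(.028,.032):print(z,onz(W,e[0],z))
kb=[x for x in blobs(im,k,(262,160,300,250))]; b=max(kb,key=cv2.contourArea)
r=cv2.minAreaRect(b);print('bar',r)
m=np.zeros_like(k);cv2.drawContours(m,[b],-1,255,-1)
ys=np.arange(176,232);xs=[np.nonzero(m[y])[0].mean() for y in ys];f=np.polyfit(ys,xs,1);print(f)
p=[onz(W,(np.polyval(f,y),y),.062) for y in(173,215)];v=p[1]-p[0];print('bar yaw',np.degrees(np.arctan2(v[1],v[0])), 'tool yaw',np.degrees(d['r'][2]))
yt,yb=b[:,0,1].min(),b[:,0,1].max();print(yt,yb,[onz(W,(np.polyval(f,y),y),z) for y,z in((yt,.062),(yb,.034))])
print('tri rim',tri([ray(W,e[0]),ray(T,(201.5,246))]))
M=R.from_euler('xyz',d['r']).as_matrix();q=onz(W,e[0],.032);q[2]=.054;print('shift',M.T@(q-d['p']))
E
```

```text
rim ((278.9148864746094, 197.66786193847656), (85.04988861083984, 87.18719482421875), 84.88441467285156)
0.028 [0.44042598 0.15501315 0.028     ]
0.032 [0.43957684 0.15577243 0.032     ]
bar ((278.88104248046875, 204.97760009765625), (70.525146484375, 15.032837867736816), 86.633544921875)
[4.72248379e-02 2.68964840e+02]
bar yaw -40.46919523921348 tool yaw 136.82119783547438
170 240 [array([0.41403905, 0.17710592, 0.062     ]), array([0.47331921, 0.12620782, 0.034     ])]
tri rim (array([0.44317185, 0.15271176, 0.01565663]), [0.00013105682309299106, 0.00013105682309299838])
shift [0.00250652 0.00273385 0.13557552]
```

The wrist and top estimates of the rim agree to about 6 mm, mostly along the bar, and the height check is loose. I'll go lower and look again from near.

Emit:
send_rows:
  steps: [0.05,0,0.001,0.015,0,0,-0.02,0.05,0,0.002,0.035,0,0,-0.047,0.05,0,0.002,0.055,0,0,-0.047,0.05,0,0.002,0.068,0,0,-0.047,0.05,0,0.002,0.07,0,0,-0.047,0.05,0,0.002,0.07,0,0,-0.047]

```text
time_s: 1.87
ee_pos: [0.44, 0.1554, 0.1199]
tcp_rot: [-3.14, -0.001, 2.44]
force: [-0.0, -0.8, -0.0]
width: 0.0503
grasp_force: 0.0
```

```bash
python3 w.py w2; python3 - <<'E'
from h import *
Rs=[];
for n,bx,bb,(y0,y1) in(('w1',(225,145,335,255),(262,160,300,250),(176,232)),('w2',(200,90,380,300),(255,100,310,260),(130,200))):
    d=np.load(f'pics/{n}.npz');s=dict(ee_pos=d['p'],tcp_rot=d['r']);W=cam('wrist',s)
    im=cv2.imread(f'pics/{n}.png');hs=cv2.cvtColor(im,cv2.COLOR_BGR2HSV)
    w=((hs[...,1]<60)&(hs[...,2]>100)).astype(np.uint8)*255
    k=((hs[...,2]<60)).astype(np.uint8)*255
    c=max(blobs(im,w,bx),key=cv2.contourArea);e=cv2.fitEllipse(cv2.convexHull(c));print(n,'rim',e,onz(W,e[0],.032), 'diam',np.linalg.norm(onz(W,(e[0][0]+e[1][1]/2,e[0][1]),.032)-onz(W,(e[0][0]-e[1][1]/2,e[0][1]),.032)))
    b=max(blobs(im,k,bb),key=cv2.contourArea);m=np.zeros_like(k);cv2.drawContours(m,[b],-1,255,-1)
    yt,yb=b[:,0,1].min(),b[:,0,1].max();y0,y1=yt+6,yb-6
    ys=np.arange(y0,y1);xs=[np.nonzero(m[y])[0].mean() for y in ys];f=np.polyfit(ys,xs,1)
    p=[onz(W,(np.polyval(f,y),y),.062) for y in(y0,y1)];v=p[1]-p[0];print('bar',cv2.minAreaRect(b),'yaw',np.degrees(np.arctan2(v[1],v[0]))%180,'tool',np.degrees(d['r'][2]))
    M=R.from_euler('xyz',d['r']).as_matrix();q=onz(W,e[0],.032);q[2]=.054;print('shift',M.T@(q-d['p']), 'bar y', [ (M.T@(onz(W,(np.polyval(f,y),y),.062)-d['p']))[:2] for y in (y0,y1)])
    Rs.append(ray(W,e[0]))
    r=ray(W,(np.polyval(f,yt),yt)); Rs.append(r)
print('rim tri',tri(Rs[0::2]),'bar far end tri',tri(Rs[1::2]))
cv2.imwrite('pics/w2b.png',im)
E
```

```text
{'time_s': 1.8667, 'ee_pos': [0.44, 0.1554, 0.1199], 'tcp_rot': [-3.1401, -0.0012, 2.4397], 'width': 0.0503}
w1 rim ((278.9148864746094, 197.66786193847656), (85.04988861083984, 87.18719482421875), 84.88441467285156) [0.43960642 0.15577919 0.032     ] diam 0.08638220696992187
bar ((278.88104248046875, 204.97760009765625), (70.525146484375, 15.032837867736816), 86.633544921875) yaw 139.72355267098692 tool 136.82119783547438
shift [0.00248958 0.00275903 0.13557547] bar y [array([0.03049377, 0.00101955]), array([-0.02379609,  0.0037719 ])]
w2 rim ((276.1455993652344, 224.5), (106.30445861816406, 111.80256652832031), 90.4749526977539) [0.43926391 0.15603991 0.032     ] diam 0.08606023030412502
bar ((275.9999694824219, 224.49996948242188), (19.999996185302734, 68.99998474121094), 0.0) yaw 139.7410748273309 tool 139.78289417139655
shift [9.51689193e-04 9.81274084e-05 6.59095642e-02] bar y [array([ 0.03205806, -0.0001355 ]), array([-0.0083475 , -0.00016506])]
rim tri (array([0.44051252, 0.15496853, 0.0277306 ]), [4.162257332840406e-07, 4.1622573326415034e-07]) bar far end tri (array([0.41831782, 0.17314962, 0.03085928]), [9.931867851485682e-05, 9.931867851485755e-05])
```

View pics/w2.png

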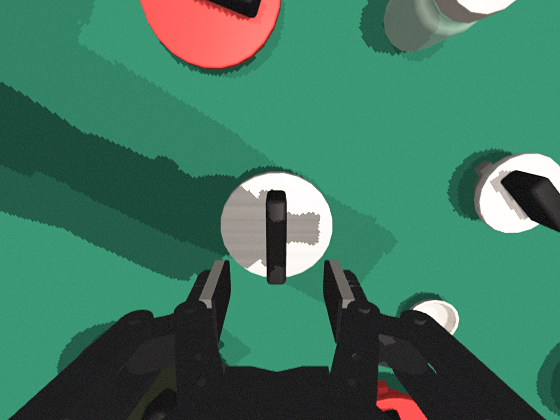

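The lid is centred between the jaws with its rim at (276,224), and the bar is parallel to the pads. The triangulated rim height is 0.028 (given 0.024 to 0.032), so I'll descend to TCP z 0.054 and grip.

Emit:
send_rows:
  steps: [0.05,0,0,0.015,0,0,0,0.05,0.001,0,0.04,0,0,0,0.05,0.001,0,0.06,0,0,0,0.05,0.001,0,0.066,0,0,0,0.03,0.001,0,0.066,0,0,0,0.0,0.001,0,0.066,0,0,0,0.0,0.001,0,0.066,0,0,0,0.0,0.001,0,0.066,0,0,0]

```text
time_s: 2.58
ee_pos: [0.4415, 0.1557, 0.0557]
tcp_rot: [3.139, 0.001, 2.438]
force: [0.1, 1.2, 2.9]
width: 0.0127
grasp_force: 63.1
```

Emit:
send_rows:
  steps: [0,0,0,0,0,0,0,0,0,0,0,0,0,0,0,0,0,0,0,0,0,0,0,0,0,0,0,0]

```text
time_s: 2.92
ee_pos: [0.4415, 0.1557, 0.0556]
tcp_rot: [3.139, 0.001, 2.438]
force: [-1.4, 0.4, 6.3]
width: 0.0127
grasp_force: 63.6
```

Emit:
send_rows:
  steps: [0,0,0,-0.01,0,0,0,0,0,0,-0.03,0,0,0,0,0,0,-0.06,0,0,0,0,0,0,-0.095,0,0,0,0,0,0,-0.13,0,0,0,0,0,0,-0.165,0,0,0,0,0,0,-0.19,0,0,0,0,0,0,-0.2,0,0,0]

```text
time_s: 3.58
ee_pos: [0.442, 0.1558, 0.2588]
tcp_rot: [3.135, 0.004, 2.438]
force: [0.0, -0.1, -2.3]
width: 0.0127
grasp_force: 62.5
```

```bash
python3 - <<'E'
from h import *
s=monitor.get_state(); print({k:np.round(s[k],3).tolist() for k in('time_s','q','ee_pos','tcp_rot','width','force','grasp_force')})
M=R.from_euler('xyz',s['tcp_rot']).as_matrix()
print(M.T@(np.array([.506,-.0736,s['ee_pos'][2]])-s['ee_pos']))
E
```

```text
{'time_s': 3.583, 'q': [0.339, 0.169, -0.059, 1.336, -0.0, 1.043], 'ee_pos': [0.442, 0.156, 0.259], 'tcp_rot': [3.135, 0.004, 2.438], 'width': 0.013, 'force': [0.043, -0.13, -2.27], 'grasp_force': 62.475}
[-1.97212829e-01 -1.33467397e-01 -9.87808991e-05]
```

Emit:
send_rows:
  steps: [0,-0.01,-0.004,0,0,0,-0.06,0,-0.025,-0.009,0,0,0,-0.17,0,-0.043,-0.016,0,0,0,-0.28,0,-0.06,-0.022,0,0,0,-0.4,0,-0.078,-0.028,0,0,0,-0.52,0,-0.095,-0.035,0,0,0,-0.64,0,-0.106,-0.039,0,0,0,-0.74,0,-0.11,-0.04,0,0,0,-0.78]

```text
time_s: 4.25
ee_pos: [0.4988, 0.0519, 0.2539]
tcp_rot: [-3.141, -0.001, -3.064]
force: [0.6, -0.2, -2.6]
width: 0.0127
grasp_force: 62.3
```

Emit:
send_rows:
  steps: [0,0,0,0,0,0,0,0,0,0,0,0,0,0]

```text
time_s: 4.42
ee_pos: [0.4981, 0.0534, 0.2539]
tcp_rot: [3.141, -0.001, -3.067]
force: [-0.6, -0.5, -1.5]
width: 0.013
grasp_force: 62.3
```

```bash
python3 w.py w3
```

```text
{'time_s': 4.4167, 'ee_pos': [0.4981, 0.0534, 0.2539], 'tcp_rot': [3.1414, -0.0011, -3.0673], 'width': 0.013}
```

View pics/w3.png

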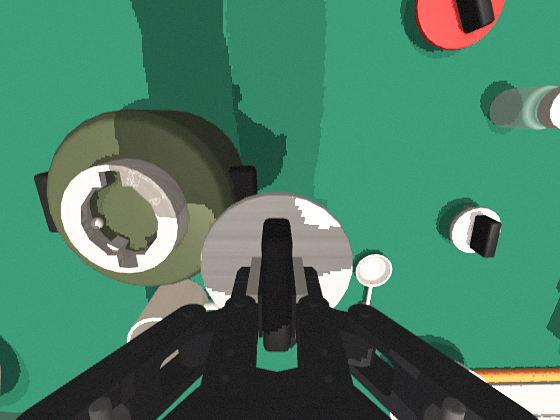

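The view shows the held lid's rim centred at about (277,265). The neck is at about (118,215), with its slots near (101,180) and (121,247). I'll enlarge the neck to pick the slot and opening edges.

```bash
python3 - <<'E'
from h import *
im=cv2.imread('pics/w3.png')
cv2.imwrite('pics/crop3.png',cv2.resize(im[150:280,50:200],None,fx=4.5,fy=4.5,interpolation=cv2.INTER_CUBIC))
E
```

```text
(no output)
```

View pics/crop3.png

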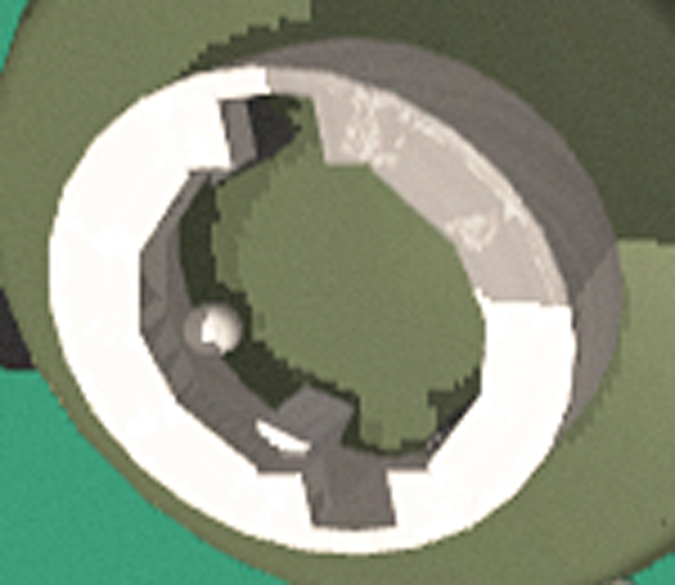

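```bash
cat > mouth.py <<'E'
from h import *
from scipy.optimize import least_squares
def circ(P,r=None):
    f=lambda x:np.hypot(P[:,0]-x[0],P[:,1]-x[1])-(x[2] if r is None else r)
    q=least_squares(f,[*P[:,:2].mean(0),.045]);return q.x,np.abs(f(q.x)).max()
if __name__=='__main__':
    d=np.load('pics/w3.npz');s=dict(ee_pos=d['p'],tcp_rot=d['r']);W=cam('wrist',s);M=R.from_euler('xyz',d['r']).as_matrix()
    g=lambda P,z:np.array([onz(W,(x/4.5+50,y/4.5+150),z) for x,y in P])
    tl=lambda p:(M.T@(np.r_[p[:2],d['p'][2]]-d['p']))[:2]
    out=[(50,250),(245,68),(573,330),(340,552),(100,440),(480,505),(110,150),(567,292)]
    for z in(.155,.16,.165):
        x,e=circ(g(out,z));print(z,'outer',x,e,tl(x))
    a=g([(219,102),(308,97),(222,167),(326,162)],.16);b=g([(303,473),(388,470),(314,527),(396,524)],.16)
    v=(a[:2].mean(0)-b[2:].mean(0));c=(a[:2].mean(0)+b[2:].mean(0))/2
    print('slot len',np.linalg.norm(v),'centre',c,tl(c),'yaw',np.degrees(np.arctan2(v[1],v[0]))%180, 'widths',np.linalg.norm(a[0]-a[1]),np.linalg.norm(b[2]-b[3]))
    for i,j,Q in((0,2,a),(1,3,a),(0,2,b),(1,3,b)):
        w=Q[i]-Q[j];print(np.degrees(np.arctan2(w[1],w[0]))%180,end=' ')
    print('inner',[ (a[2:].mean(0)-b[:2].mean(0)),(a.mean(0)+b.mean(0))/2])
    print('tool yaw',np.degrees(d['r'][2])%180)
    im=cv2.imread('pics/w3.png');hs=cv2.cvtColor(im,cv2.COLOR_BGR2HSV)
    w=((hs[...,1]<60)&(hs[...,2]>90)).astype(np.uint8)*255
    cc=max(blobs(im,w,(192,185,362,300)),key=cv2.contourArea)[:,0]
    hull=cv2.convexHull(cc)[:,0];hull=hull[(hull[:,1]<262)]
    zr=d['p'][2]-.0556+.032;P=np.array([onz(W,u,zr) for u in hull]);x,e=circ(P);print('held rim',x,e,tl(x),'fixed r',tl(circ(P,.044)[0]))
E
python3 mouth.py
```

```text
0.155 outer [ 0.50954288 -0.07241858  0.0460384 ] 0.002355885920636805 [-0.00209246 -0.12632267]
0.16 outer [ 0.50744522 -0.06973468  0.04501072] 0.0023032976833053595 [-0.00019982 -0.12349045]
0.165 outer [ 0.50534755 -0.06705078  0.04398305] 0.0022507094459677038 [ 0.00169283 -0.12065824]
slot len 0.0795656395499388 centre [ 0.50682907 -0.06971142  0.16      ] [ 0.0004129  -0.12342152] yaw 6.040988843203053 widths 0.014929723523384415 0.015272409572771331
175.91716722411945 10.166919307655206 4.908145613430662 3.2171198639806278 inner [array([-0.0570289 , -0.00700682,  0.        ]), array([ 0.5068265 , -0.06976232,  0.16      ])]
tool yaw 4.25721370270918
held rim [0.49699897 0.05368302 0.04259209] 0.00029377838485766805 [0.00105581 0.00036218] fixed r [-0.00078131  0.00029403]
```

Emit:
send_rows:
  steps: [0,0,-0.015,0,0,0,-0.01,0,0,-0.04,0,0,0,-0.022,0,0,-0.07,0,0,0,-0.022,0,0,-0.098,0,0,0,-0.022,0,0,-0.116,0.008,0,0,-0.022,0,0,-0.1235,0.016,0,0,-0.022,0,0,-0.1235,0.02,0,0,-0.022,0,0,-0.1235,0.02,0,0,-0.022]

```text
time_s: 5.13
ee_pos: [0.5067, -0.0688, 0.2328]
tcp_rot: [3.14, -0.003, -3.044]
force: [-0.5, 0.2, -2.3]
width: 0.0128
grasp_force: 62.3
```

```bash
python3 - <<'E'
from h import *
s=monitor.get_state(); print({k:np.round(s[k],4).tolist() for k in('time_s','ee_pos','tcp_rot','width','force','wrist_torque')})
a=cams.snapshot('side')[:,:,::-1];b=cams.snapshot('top')[:,:,::-1]
cv2.imwrite('pics/s4.png',a);cv2.imwrite('pics/t4.png',b)
A=cv2.resize(a[150:280,230:360],(520,520),interpolation=cv2.INTER_CUBIC);B=cv2.resize(b[180:250,263:333],(270,270),interpolation=cv2.INTER_CUBIC)
o=np.zeros((520,795,3),np.uint8);o[:,:520]=A;o[:270,522:792]=B;cv2.imwrite('pics/c4.png',o)
E
```

```text
{'time_s': 5.1333, 'ee_pos': [0.5067, -0.0688, 0.2328], 'tcp_rot': [3.1401, -0.003, -3.0437], 'width': 0.0128, 'force': [-0.5165, 0.1559, -2.2851], 'wrist_torque': [0.0428, 0.0216, -0.0183]}
```

View pics/c4.png

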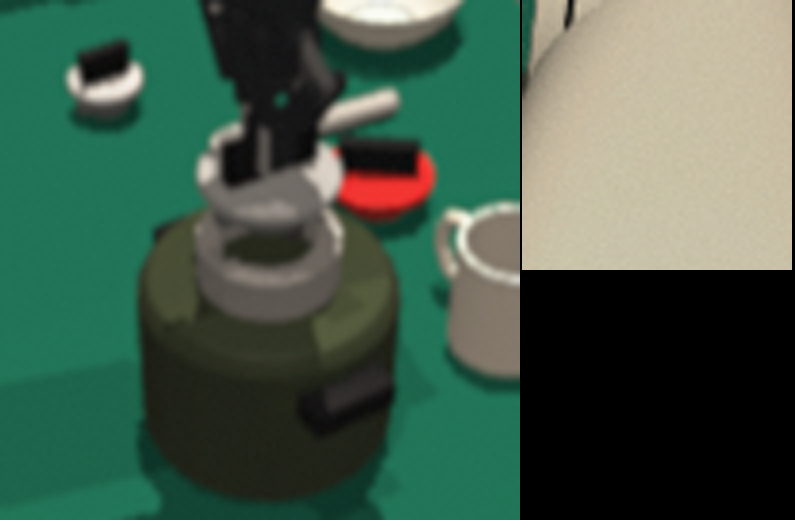

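In the side view the held lid's rim (x 197–342) sits squarely over the neck (x 195–341). The top view is hidden by the arm. I'll lower it gradually, watching the force.

Emit:
send_rows:
  steps: [0,0,0,0.005,0,0,0,0,0,0,0.01,0,0,0,0,0,0,0.015,0,0,0,0,0,0,0.018,0,0,0,0,0,0,0.021,0,0,0,0,0,0,0.024,0,0,0,0,0,0,0.026,0,0,0,0,0,0,0.026,0,0,0]

```text
time_s: 5.9
ee_pos: [0.5075, -0.0695, 0.2078]
tcp_rot: [3.141, -0.001, -3.043]
force: [0.3, 0.2, -1.7]
width: 0.0126
grasp_force: 62.3
```

Emit:
send_rows:
  steps: [0,0,0,0.003,0,0,0,0,0,0,0.006,0,0,0,0,0,0,0.009,0,0,0,0,0,0,0.012,0,0,0,0,0,0,0.014,0,0,0,0,0,0,0.015,0,0,0,0,0,0,0.016,0,0,0,0,0,0,0.016,0,0,0]

```text
time_s: 6.57
ee_pos: [0.5077, -0.0695, 0.1921]
tcp_rot: [3.142, -0.0, -3.043]
force: [-0.5, -0.7, -2.1]
width: 0.0128
grasp_force: 62.4
```

Emit:
send_rows:
  steps: [0,0,0,0.001,0,0,0,0,0,0,0.002,0,0,0,0,0,0,0.003,0,0,0,0,0,0,0.003,0,0,0,0,0,0,0.003,0,0,0]

```text
time_s: 6.98
ee_pos: [0.5077, -0.0697, 0.1916]
tcp_rot: [-3.141, 0.002, -3.044]
force: [-4.3, -1.1, 10.4]
width: 0.0127
grasp_force: 64.0
```

The lid is seated: lid origin z is about 0.136 with 10 N contact. I'll ease the push, then twist clockwise (+ about tool z) in stages.

Emit:
send_rows:
  steps: [0,0,0,-0.002,0,0,0,0,0,0,-0.002,0,0,0.05,0,0,0,-0.002,0,0,0.12,0,0,0,-0.002,0,0,0.19,0,0,0,-0.002,0,0,0.26,0,0,0,-0.002,0,0,0.33,0,0,0,-0.002,0,0,0.4,0,0,0,-0.002,0,0,0.4]

```text
time_s: 7.65
ee_pos: [0.5076, -0.0701, 0.1918]
tcp_rot: [-3.14, 0.0, 2.839]
force: [-3.3, -3.5, 3.1]
width: 0.0128
grasp_force: 63.0
```

```bash
python3 -c "
from h import *
s=monitor.get_state(); print({k:np.round(s[k],4).tolist() for k in('time_s','q','ee_pos','tcp_rot','width','force','wrist_torque')})"
```

```text
{'time_s': 7.65, 'q': [-0.1364, 0.2963, -0.0701, 1.2041, -0.0013, 0.1666], 'ee_pos': [0.5076, -0.0701, 0.1918], 'tcp_rot': [-3.1403, 0.0005, 2.8386], 'width': 0.0128, 'force': [-3.2784, -3.529, 3.1332], 'wrist_torque': [-0.4209, 0.5345, 0.0843]}
```

Emit:
send_rows:
  steps: [0,0,0,0,0,0,0.06,0,0,0,0,0,0,0.13,0,0,0,0,0,0,0.2,0,0,0,0,0,0,0.27,0,0,0,0,0,0,0.33,0,0,0,0,0,0,0.37,0,0,0,0,0,0,0.385,0,0,0,0,0,0,0.385]

```text
time_s: 8.32
ee_pos: [0.5075, -0.0703, 0.1919]
tcp_rot: [-3.14, 0.001, 2.456]
force: [-3.9, -3.2, 4.5]
width: 0.0124
grasp_force: 63.3
```

Emit:
send_rows:
  steps: [0,0,0,0,0,0,0,0,0,0,0,0,0,0,0,0,0,0,0,0,0,0,0,0,0,0,0,0]

```text
time_s: 8.65
ee_pos: [0.5075, -0.0703, 0.1919]
tcp_rot: [-3.14, 0.001, 2.456]
force: [-3.2, -4.4, 4.6]
width: 0.0129
grasp_force: 63.3
```

```bash
python3 w.py w5; python3 -c "
from h import *
s=monitor.get_state(); print({k:np.round(s[k],4).tolist() for k in('time_s','ee_pos','tcp_rot','joint_vel','force','wrist_torque','grasp_force')})"
```

```text
{'time_s': 8.65, 'ee_pos': [0.5075, -0.0703, 0.1919], 'tcp_rot': [-3.1401, 0.0011, 2.4564], 'width': 0.0129}
{'time_s': 8.7, 'ee_pos': [0.5075, -0.0704, 0.1919], 'tcp_rot': [-3.1401, 0.0011, 2.4564], 'joint_vel': [0.0006, 0.0019, -0.0006, -0.001, 0.0, -0.0003], 'force': [-4.3597, -3.3658, 4.4284], 'wrist_torque': [-0.7241, 0.7941, 0.2351], 'grasp_force': 63.3081}
```

View pics/w5.png

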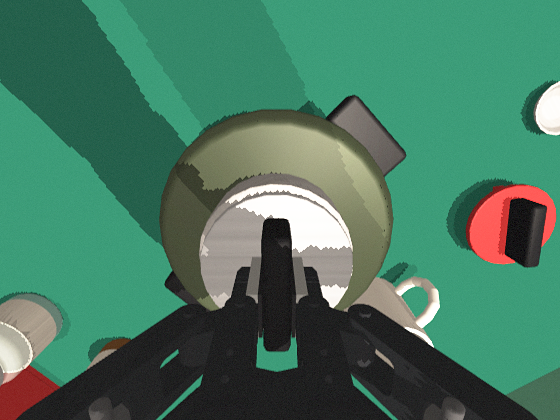

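The lid is still held with the bar parallel to the jaws (bar at (277,285)), its rim flat on the neck. The ears, at (367,135) and (180,290), lie about 45° off the bar. The wrist moment of 0.24 N m fits the vent spring plus friction, so I'm handing in.

```bash
python3 -c "
from station import workorder
print(workorder.sign_off())"
```

```text
the job is handed in; nothing more can be done
None
```

The job is handed in, with no verdict returned: the large lid is seated in the olive canister, turned about 45° clockwise from the slots and still gripped there, short of the lock click as far as angle and torque show.

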